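Swap the burnt-out relay and lock it in

TASK

The dark, burnt relay in the relay socket with the open orange lever has failed: pull it straight up out of the socket and put it in the grey discard tray. Then plug the new clear relay fully home into that socket, upright and with its orange test tab at the end away from the lever, and swing the lever fully shut over it. Leave the screwdriver, timer, bottle and mouse where they are.

Things in the scene. Friction and masses are not known exactly. Their poses are not given: they have to be found in the camera images.
- station: relay station fixed to the bench, z up: grey plate 132 x 196 mm with two relay sockets on a rail, terminal blocks (to 37 mm high), fuse blocks on the +y side (41 mm), a duct at x = 50 to 71 mm (39 mm). Origin at bench height below the centre of the socket to be served. The second socket, 82 mm to -y, holds a clear relay already locked (95 mm high with its lever); leave it alone
- socket (a point): centre of the pocket floor of the socket to be served, 28 mm above the bench; station's axes. Pocket 38.5 (x) x 30.5 mm (y), 12 mm deep, chamfered mouth; rim 50 x 42 mm outside. Floor slots for the blades, 9 mm deep: 12 x 28 mm centred 10 mm to +x, 12 x 16 mm centred 10 mm to -x, so the relay fits one way round only; turned half round it stands 6 mm proud
- lever (a joint): hinge angle of the orange retaining lever at the -x end of the socket: 0 is fully shut (arm upright, hook lying just over the relay's top); it grows as the lever leans outward to the station's -x, up to 1.3; starts open. It stays where it is left
- lever_hinge (a point): middle of the lever's hinge axis, 29.5 mm to -x of the socket's centre and 34 mm above the bench; the axis is parallel to the station's y
- lever_top (a point): point on the lever's arm 47 mm from the hinge axis, where arm, hook and thumb tab meet. The arm is 20 mm wide (along y) and 4 mm thick; when shut it stands 1 to 3 mm to -x above the hinge axis, the hook reaches from here 18 mm to +x, and a thumb tab 24 mm wide slants 15 mm further up and outward to -x
- relay_old: the failed relay: dark brown scorched cover, 36 (x) x 28 (y) x 56 mm (z) over all, of which the lowest 6 mm are blades; origin at the centre of the blade tips' plane, z up through its top. Starts plugged into the socket, its x and y along the station's, its top 78 mm above the bench. 80 g
- relay_old_mid (a point): middle of the failed relay, 28 mm above its blade tips
- relay_new: the new relay: clear cover, copper coil inside, standing upright on its blades. 36 (x) x 28 (y) x 56 mm high, 80 g; the lowest 6 mm are blades, a 24 mm wide row under the +x end, a 12 mm row under the -x end; orange test tab on top at the +x end. Origin at the centre of the blade tips' plane, z up. Plugged home its axes match the station's and its origin is 6 mm below point socket
- relay_new_mid (a point): middle of the new relay, 28 mm above its blade tips
- tray: grey open discard tray, fixed, 110 (x) x 96 (y) x 24 mm high outside, walls and floor 3 mm thick (rim flange to 118 x 102 mm); origin at the centre of its underside
- screwdriver: bystander: small screwdriver with orange handle lying on the left by the log book, 22 x 157 x 22 mm; origin at the middle of its underside
- timer: bystander: white timer 58 x 66 x 21 mm; origin at the centre of its underside
- bottle_standard: bystander: small white bottle, 42 mm across, 91 mm high; origin at the centre of its underside
- mouse: bystander: black computer mouse 115 x 59 x 38 mm; origin at the centre of its underside

How it is judged (in metres and radians):
On the way, in this order (a step that is already met when the one before it is completed fails the run):
1. the failed relay lies or stands released in the discard tray (x of relay_old_mid in the frame of tray between -0.05 and 0.05 m and y of relay_old_mid in the frame of tray between -0.043 and 0.043 m and z of relay_old_mid in the frame of tray below 0.036 m and contact force between the fingers and relay_old below 0.2 N and linear speed of relay_old below 0.03 m/s and angular speed of relay_old below 0.3 rad/s), for 0.2 s.
2. the new relay sits fully home in the socket (x of relay_new in the frame of socket between -0.0025 and 0.0025 m and y of relay_new in the frame of socket between -0.0025 and 0.0025 m and z of relay_new in the frame of socket below -0.0045 m and angle between relay_new's own z axis and vertical below 0.06 rad and z of relay_new_mid in the frame of socket above 0.018 m and angle between the x axis of relay_new and the x axis of station, either way round below 0.08 rad), for 0.2 s.
3. the lever is swung fully shut over the new relay (all of step 2 and value of joint lever below 0.08 rad), for 0.2 s.
At the end, for the whole second after the job is handed in: The failed relay is at rest inside the discard tray; the new relay is upright (within 0.06 rad) in the socket, turned to match it (within 0.08 rad), centred within 2.5 mm and within 2 mm of fully home; the lever is within 0.08 rad of shut; nothing moves (all of step 1 and all of step 3 and linear speed of relay_new below 0.03 m/s and angular speed of relay_new below 0.3 rad/s and velocity of joint lever between -0.1 and 0.1 rad/s); the robot touches nothing.
It fails at once if screwdriver, timer, bottle or mouse moved by more than 30 mm (distance of any of screwdriver, timer, bottle_standard, mouse from where it was at the start of the episode above 0.03 m).
It also fails if it takes over 67 s, if anything falls off the work surface, if the arm or the gripper's body presses on something with over 40 N, if the wrist force passes 120 N, or if a joint passes its speed limit or range.

ROBOT

A 6-joint arm with a two-finger parallel gripper is mounted at the origin on a cart in front of the work surface, level with it; the furniture and walls round the work are solid. World frame = base frame: x ahead of the robot, y to its left, z up, the work surface at z = 0. Lengths are in mm, angles in rad, forces in N, time in s.
With the tool pointing down it reaches from about 325 to 875 mm from the base axis. Payload 4.4 kg.
Tool frame: the origin (TCP) lies on the centre line of the jaws, within the pads' length; the fingertips stand ahead of it and the grasp point (between the pads) lies 6 mm ahead of it (ctrl.tcp_to_tips is the z of the fingertips in the tool frame, in mm); z points along the fingers, y is the direction in which the jaws open and shut (so a half turn about z gives the same grasp; the last joint's range is limited). The gripper opens to 85 mm and grips with 20 to 120 N. Pads are 22 mm wide; open, the fingers measure 114 mm over their backs; the gripper's body (76 mm by 85 mm) begins 54 mm behind the grasp point. The pads swing forward as they close: fully open they stand 13 mm farther back than shut.
Start: joints at [1.02, 0.207, 1.542, -0, 1.393, -0.15], TCP at [223.819, 529.653, 256.282] pointing down, gripper open.
Joint ranges: [-2.73, 2.73], [-0.86, 2.22], [0.23, 2.46], [-1.11, 4.25], [0.08, 2.63], [-2.82, 2.82]. Speed limits (rad/s): [2.79, 2.79, 3.14, 3.14, 3.14, 3.14].

INTERFACE

Orientations are given as a 3x3 rotation matrix whose columns are the frame's x, y, z axes.
In Python, from plant import ctrl, sensors, optics gives the robot as it stands. Calls block until the motion is done:
- ctrl.move_ptp(position, orientation): joint-space move of the TCP to a pose.
- ctrl.move_l(position, rot=None, vel=150, threshold=None): straight line of the TCP; rot=None keeps the orientation; vel is the mean speed in mm/s. With threshold (N) it stops when the force on the tool has changed by that much, and returns True; else False.
- ctrl.set_joints(angles): joint-space move.
- ctrl.gripper_to(opening, force=None): finger opening in mm; force is the grip in N (None keeps the last); returns when the fingers have stopped.
- ctrl.hold(seconds).
- ctrl.solve_ik(position, orientation): joint angles nearest the present ones, or None.
- sensors.read_state(): the state.
- optics.grab_frame(name): name is "scene" or "top" or "wrist"; returns (picture, depth): 400x640x3 uint8, red, green, blue; 400x640 float32, mm along the optical axis (not along the pixel's ray), 0 where there is no reading.
- optics.camera_params(name): a dict with "mtx" (3x3 intrinsics, pixels), "k1" (the pictures are not rectified: a ray, as slopes to the right and down, at radius r is drawn at 1 + k1 r^2 times it, then the intrinsics apply), "R" (3x3) and "t" (3): a world point X has camera coordinates R X + t; the wrist camera has in their place "T_tool_cam" (4x4, takes a point from camera to tool coordinates, whose origin is the TCP and whose axes are the flange's). Camera axes: x right, y down, z forward; pixel columns grow to the right and rows downward; lengths in mm; the calibration is good to about 2 mm. A picture is of the moment at which its call begins: read the wrist's pose just before it. camera_params takes no time and is no camera call.
A pose or a line that the arm cannot do raises ctrl.MotionError and nothing moves.
- ctrl.finish_job(): hands the job in, once; it reports no verdict.
The state is a dict: "t": time; "q": joint angles; "qvel": joint speeds; "tau": joint torques, N m; "eef_pos": TCP position; "eef_rot": TCP orientation; "force": force on the tool from outside, world axes, zero at the start; "wrist_torque": the same for the moment, N m; "grip_width": finger opening in mm.
Only numpy, scipy, OpenCV 4.12 (cv2) and the standard library are available. Lean on these libraries where they do the work, as an engineer would, in place of code of your own. Each camera call takes 0.05 s, during which the arm holds its last target.

## Working session

There is one attempt and no reset: what is moved stays moved. The work goes in short steps, each a Python script; the robot and the scene stay as the last script left them, time stands still between calls to the robot, and variables do not carry over. Pictures are saved under pics/ and viewed, and the job is handed in when it is done.

```bash
ls; mkdir -p pics; python3 - <<'E'
from plant import ctrl,sensors,optics
import cv2,numpy as np
print(sensors.read_state()); print(ctrl.tcp_to_tips)
for n in ["scene","top","wrist"]:
    p,d=optics.grab_frame(n); cv2.imwrite(f"pics/{n}0.png",p[:,:,::-1]); np.savez(f"{n}0.npz",p=p,d=d)
    print(n,optics.camera_params(n), (d>0).mean())
E
```

```text
pics
{'t': 0.0, 'q': array([ 1.02049909e+00,  2.07450946e-01,  1.54295093e+00,  4.06514611e-06,
        1.39350500e+00, -1.50499732e-01]), 'qvel': array([ 0.00079208,  0.00045883,  0.00018263,  0.00220334, -0.00220807,
        0.00012651]), 'tau': array([ 4.40904887e-04, -3.83041084e+01, -2.91597015e+01, -1.16760853e-04,
        1.06357969e-02,  6.82422055e-06]), 'eef_pos': array([223.44761956, 529.04863984, 255.10956344]), 'eef_rot': array([[-9.21139337e-01,  3.89231099e-01, -1.21361011e-03],
       [ 3.89232832e-01,  9.21137297e-01, -1.97047685e-03],
       [ 3.50930663e-04, -2.28746064e-03, -9.99997322e-01]]), 'force': array([0.35743668, 1.00820952, 0.38255336]), 'wrist_torque': array([-0.02424306, -0.01058262,  0.00441868]), 'grip_width': 85.66495175393457}
25.0
scene {'mtx': array([[443.6549861 ,   0.        , 321.70464834],
       [  0.        , 443.6549861 , 199.0857245 ],
       [  0.        ,   0.        ,   1.        ]]), 'k1': -0.00922374181968399, 'R': array([[ 0.90058568, -0.43420279,  0.02033168],
       [-0.28137708, -0.61798301, -0.73411439],
       [ 0.33131915,  0.6
[... 417 characters left out ...]
       [ 2.05483362e-01, -1.03035071e-02, -9.78606369e-01]]), 't': array([ 106.46306462,  468.89505016, 1397.33611617])} 0.99591015625
wrist {'mtx': array([[330.53389557,   0.        , 324.19805363],
       [  0.        , 330.53389557, 203.52257003],
       [  0.        ,   0.        ,   1.        ]]), 'k1': -0.07061577989017798, 'T_tool_cam': array([[ 5.62261880e-04, -9.45866530e-01, -3.24555376e-01,
         8.39538140e+01],
       [ 9.99999382e-01,  2.20448798e-04,  1.08994156e-03,
         3.84775818e-01],
       [-9.59391399e-04, -3.24555788e-01,  9.45866069e-01,
        -1.17071298e+02],
       [ 0.00000000e+00,  0.00000000e+00,  0.00000000e+00,
         1.00000000e+00]])} 0.9958359375
```

View pics/scene0.png

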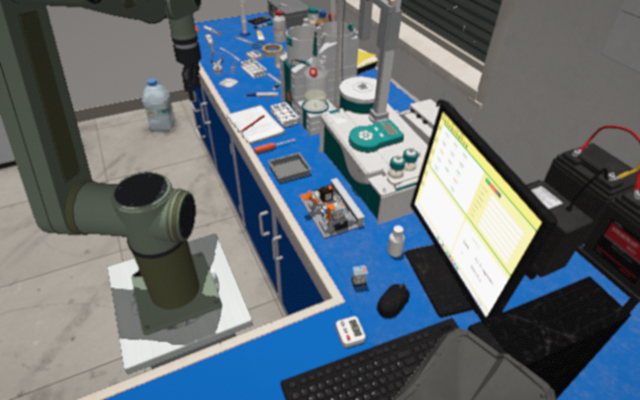

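View pics/top0.png

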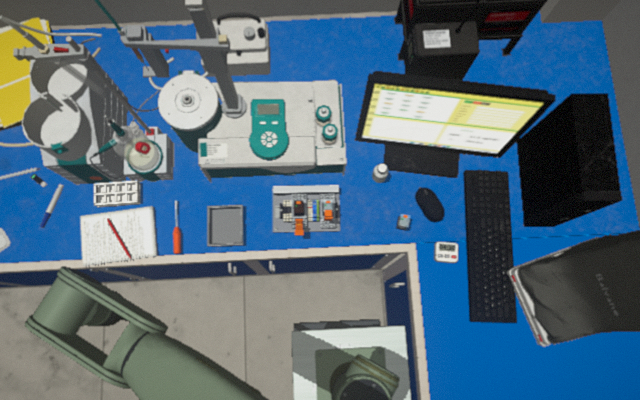

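View pics/wrist0.png

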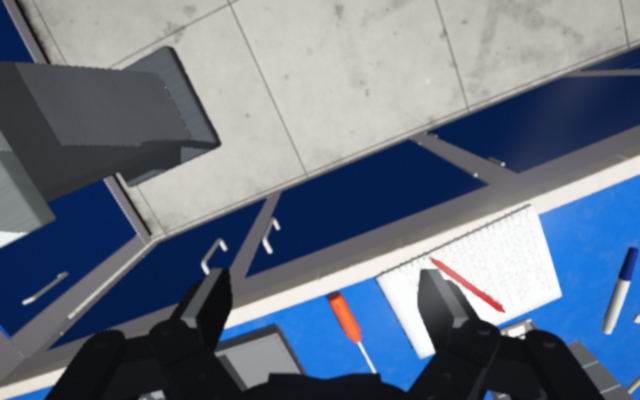

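The top view shows the tray near (226,226), the station near (306,210), and the new relay near (403,221). I'll write the helpers and get coarse positions from these.

```bash
cat > h.py <<'E'
import numpy as np,cv2
from plant import ctrl,sensors,optics
def grab(name,save=None):
    s=sensors.read_state(); p,d=optics.grab_frame(name); c=optics.camera_params(name)
    if name=="wrist":
        T=c["T_tool_cam"]; R=s["eef_rot"]@T[:3,:3]; o=s["eef_pos"]+s["eef_rot"]@T[:3,3]   # cam->world
    else:
        R=c["R"].T; o=-R@c["t"]
    if save: cv2.imwrite(save,p[:,:,::-1]); np.savez(save.replace("pics/","").replace(".png",".npz"),p=p,d=d,R=R,o=o,K=c["mtx"],k=c["k1"])
    return dict(p=p,d=d,R=R,o=o,K=c["mtx"],k=float(c["k1"]))
def load(f):
    z=np.load(f); return {k:z[k] for k in z.files}
def slopes(c,uv):
    uv=np.atleast_2d(np.asarray(uv,float)).reshape(-1,1,2)
    D=np.array([float(c["k"]),0,0,0])
    return cv2.undistortPoints(uv,c["K"],D).reshape(-1,2)
def ray(c,uv):
    s=slopes(c,uv); return np.c_[s,np.ones(len(s))]@c["R"].T
def onplane(c,uv,z):
    r=ray(c,uv); return c["o"]+r*((z-c["o"][2])/r[:,2])[:,None]
def depthpts(c,uv):
    uv=np.atleast_2d(uv); d=c["d"][uv[:,1].astype(int),uv[:,0].astype(int)]
    return c["o"]+ray(c,uv)*d[:,None]
def proj(c,X):
    X=(np.atleast_2d(X)-c["o"])@c["R"]; s=X[:,:2]/X[:,2:]; r2=(s**2).sum(1,keepdims=True)
    s=s*(1+float(c["k"])*r2); return s@np.array(c["K"])[:2,:2].T+np.array(c["K"])[:2,2]
def cloud(c):
    h,w=c["d"].shape; g=np.stack(np.meshgrid(np.arange(w),np.arange(h)),-1).reshape(-1,2)
    return depthpts(c,g).reshape(h,w,3)
def down(yaw):  # tool x axis direction at yaw, z down
    cx,sx=np.cos(yaw),np.sin(yaw)
    return np.array([[cx,sx,0],[sx,-cx,0],[0,0,-1.]])
E
python3 - <<'E'
from h import *
c=grab("top","pics/top1.png")
for n,uv in dict(tray=(226,226),tray_tl=(208,206),plateTL=(274,187),plateTR=(340,187),plateBL=(273,232),plateBR=(340,232),new=(403,220),bottle=(381,170),timer=(447,252),mouse=(430,204),scr=(177,238),lever=(299,229)).items(): print(n,depthpts(c,[uv]).round(),onplane(c,[uv],0).round())
im=c["p"][150:270,190:470,::-1]
cv2.imwrite("pics/top1z.png",cv2.resize(im,None,fx=2.85,fy=2.85,interpolation=cv2.INTER_CUBIC))
E
```

```text
tray [[455. 334.   7.]] [[456. 335.   0.]]
tray_tl [[513. 382.  22.]] [[518. 387.   0.]]
plateTL [[556. 189.  41.]] [[566. 191.   0.]]
plateTR [[558.  -4.  -6.]] [[557.  -4.   0.]]
plateBL [[431. 199.   2.]] [[432. 199.   0.]]
plateBR [[422.   5.   2.]] [[422.   4.   0.]]
new [[ 439. -171.   52.]] [[ 448. -181.    0.]]
bottle [[ 577. -115.   89.]] [[ 603. -129.    0.]]
timer [[ 347. -296.   14.]] [[ 349. -300.    0.]]
mouse [[ 484. -255.   40.]] [[ 492. -264.    0.]]
scr [[424. 472.  21.]] [[428. 477.   0.]]
lever [[423. 122.  74.]] [[437. 123.   0.]]
```

View pics/top1z.png

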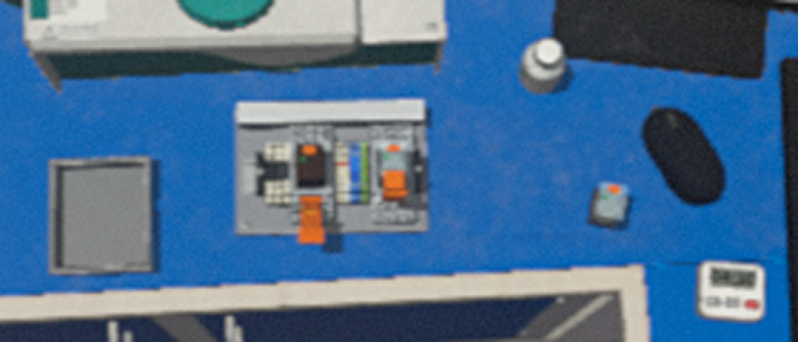

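```bash
python3 - <<'E'
from h import *
ctrl.move_ptp(np.array([470,110,230.]),down(np.pi))
s=sensors.read_state(); print(s["t"],s["eef_pos"],s["q"],s["force"])
c=grab("wrist","pics/w1.png")
P=cloud(c); np.save("w1c.npy",P)
E
```

```text
1.975 [469.99111694 110.60108446 230.11111828] [ 5.14470853e-02  3.28331882e-02  1.79136436e+00  3.04373308e-04
  1.31716940e+00 -1.52015852e+00] [-0.01682717  1.12159707  0.18586309]
```

View pics/w1.png

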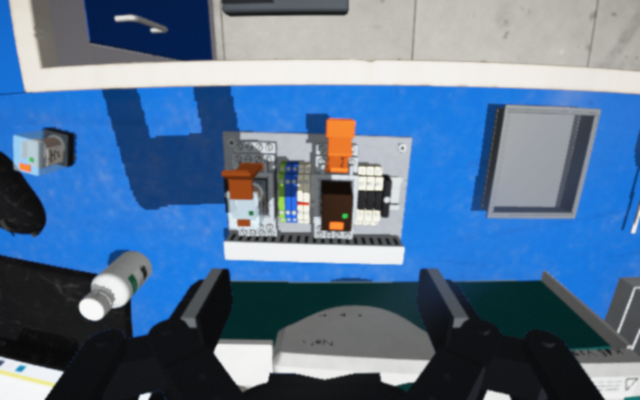

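The wrist view has everything: the dark relay at about (337,202), the orange lever at (341,140), the tray at (540,160), and the new relay at (28,150). Next I'll measure them.

```bash
python3 - <<'E'
from h import *
c=load("w1.npz");P=cloud(c);p=c["p"]
hsv=cv2.cvtColor(p,cv2.COLOR_RGB2HSV)
def rect(m,zname,plane=None):
    v,u=np.nonzero(m); X=P[m]
    print(zname,m.sum(),"z",np.percentile(X[:,2],[5,50,95]).round(1),"u",u.min(),u.max(),"v",v.min(),v.max())
    if plane is None: plane=np.median(X[:,2])
    W=onplane(c,np.c_[u,v],plane)[:,:2].astype(np.float32)
    r=cv2.minAreaRect(W); print("   rect",np.round(r[0],1),np.round(r[1],1),round(r[2],2)); return W
ii=np.zeros(p.shape[:2],bool)
def box(u0,u1,v0,v1): 
    m=ii.copy(); m[v0:v1,u0:u1]=1; return m
z=P[...,2]
# relay top
m=box(315,360,170,240)&(z>72)&(z<84); rect(m,"oldtop",78)
m=box(320,360,110,180)&(hsv[...,0]<18)&(hsv[...,1]>150)&(z>45); rect(m,"lever"); 
for v in range(116,175,6): print(v,P[v,341].round(1),p[v,341])
for v in range(175,245,5): print(v,P[v,337].round(1),p[v,337])
# plate
m=box(215,420,125,240)&(abs(z-3)<4)&(hsv[...,1]<60); rect(m,"plate",3)
m=box(215,420,225,275)&(abs(z-39)<4); rect(m,"duct",39)
m=box(470,615,90,230)&(abs(z-24)<3); rect(m,"traytop",24)
m=box(470,615,90,230)&(abs(z-3)<3)&(hsv[...,1]<60); rect(m,"trayfloor",3)
m=box(0,90,110,185)&(abs(z-56)<5); rect(m,"newtop",56)
cv2.imwrite("pics/w1z.png",cv2.resize(p[105:270,215:420,::-1],None,fx=3.8,fy=3.6,interpolation=cv2.INTER_CUBIC))
E
```

```text
oldtop 1221 z [75.8 77.4 78.7] u 321 353 v 191 231
   rect [486.1 122.5] [27.4 36.5] 87.46
lever 1059 z [47.9 71.4 80.1] u 326 353 v 119 172
   rect [430.3 124. ] [44.3 22.3] 0.17
116 [411.  128.7  -2.2] [ 47 127 226]
122 [410.5 125.   71.6] [246 140  53]
128 [415.3 125.1  72.8] [246 138  52]
134 [420.6 125.3  68.9] [245 136  51]
140 [425.3 125.3  70.9] [235 122  45]
146 [429.5 125.1  75.8] [236 124  46]
152 [433.9 125.   79. ] [237 124  46]
158 [445.1 126.8  47.3] [175  82  31]
164 [452.  127.2  41. ] [169  81  30]
170 [458.6 127.5  37.8] [248 146  57]
175 [463.  123.7  39.8] [197 204 210]
180 [469.6 124.   33.4] [110 114 119]
185 [470.1 123.4  49.7] [18 11  8]
190 [469.9 122.7  66.7] [19 12  7]
195 [470.7 122.3  79. ] [51 33 23]
200 [475.5 122.4  78.1] [56 36 25]
205 [480.4 122.5  77.1] [57 38 27]
210 [485.1 122.6  76.7] [57 37 26]
215 [489.1 122.6  78.5] [54 35 24]
220 [494.1 122.7  77.7] [71 40 26]
225 [497.9 122.6  79.9] [251 154  60]
230 [503.8 122.8  77.4] [123  77  58]
235 [534.1 125.4  21.3] [177 182 183]
240 [538.7 125.3  24.1] [59 60 61]
plate 4806 z [4.7 5.9 6.8] u 223 411 v 132 238
   rect [485.4 101.9] [196.7 114.5] 87.83
duct 3330 z [36.5 37.9 39.1] u 223 403 v 241 264
   rect [546.2 100.2] [187.9  22. ] 88.22
traytop 2594 z [22.  23.5 24.8] u 486 600 v 104 218
   rect [454.9 335.8] [103.9 118.1] 89.5
trayfloor 6647 z [1.4 2.7 4.1] u 485 614 v 90 207
   rect [442.9 352.7] [128.6 131.5] 89.51
newtop 1016 z [52.4 55.1 56.4] u 13 42 v 135 175
   rect [ 437.9 -169.5] [30.8 36.4] 75.15
```

View pics/w1z.png

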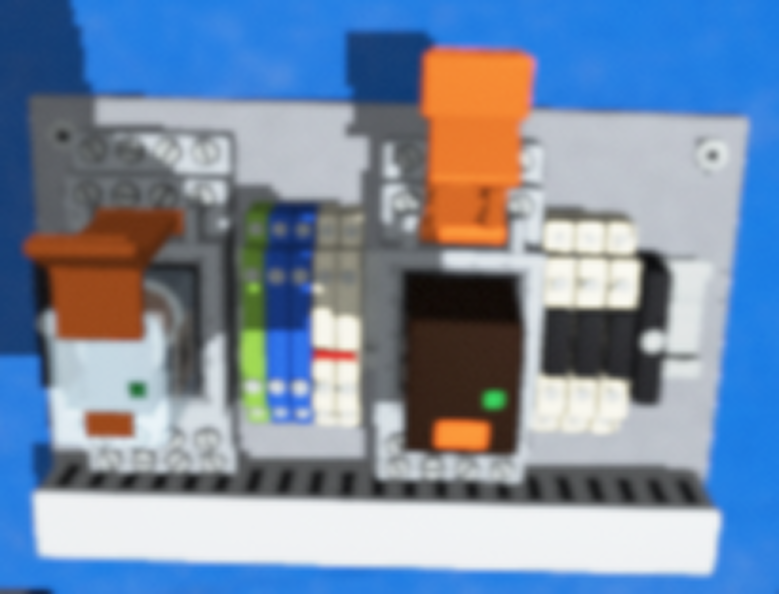

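The old relay's top is 36.5 x 27.4 mm at (486.1,122.5), z about 78, yaw about -0.037. The tray is at (454.9,335.8), 118 x 104 mm with z about 24. All sizes agree with those given. The lever is open about 0.8 rad and clear of the grasp. Next I grasp across y.

```bash
python3 - <<'E'
from h import *
R=down(np.pi-0.037)
ctrl.gripper_to(52,force=70)
ctrl.move_ptp(np.array([486,122.5,120.]),R)
c=grab("wrist","pics/w2.png")
hit=ctrl.move_l([486,122.5,70.],vel=80,threshold=15)
s=sensors.read_state();print(hit,s["eef_pos"],s["force"])
ctrl.gripper_to(20,force=70)
s2=sensors.read_state();print(s2["eef_pos"],s2["force"]-s["force"],s2["grip_width"],s2["t"])
grab("wrist","pics/w3.png")
E
```

```text
False [486.37565758 122.52040191  70.25475639] [0.24452044 0.40078116 0.06319138]
[486.87370838 122.5652061   70.85497678] [ 0.36449894 -1.10389096  3.58924447] 26.643843896143387 4.15
```

View pics/w3.png

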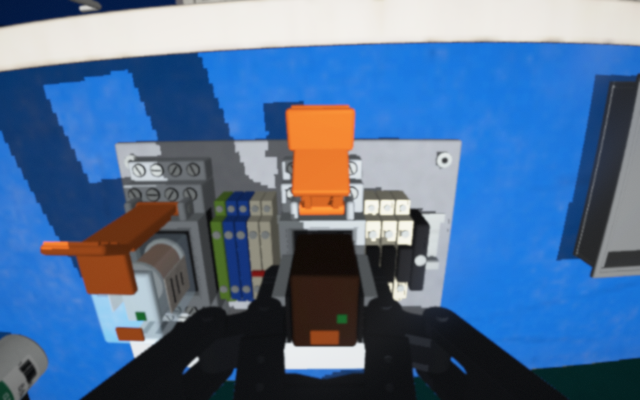

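The relay is gripped at 26.6 mm, centred in y. I'll pull it straight up, take a look at the socket once it is empty, and place the relay in the tray.

```bash
python3 - <<'E'
from h import *
R=down(np.pi-0.037)
ctrl.move_l([486.4,122.5,110.],vel=60)
s=sensors.read_state();print(s["eef_pos"],s["force"],s["grip_width"])
ctrl.move_l([486.4,122.5,150.],vel=120)
grab("wrist","pics/w4.png")
ctrl.move_l([455,336,150.],rot=R,vel=200)
hit=ctrl.move_l([455,336,50.],vel=80,threshold=6)
s=sensors.read_state();print(hit,s["eef_pos"],s["force"],s["grip_width"],s["t"])
E
```

```text
[486.04791624 122.48207626 109.83587011] [ 0.07598671  0.24660312 -0.56275492] 26.473859215634597
True [454.4007252  335.71419311  51.93102164] [-0.39201816  0.22584025  4.34641562] 26.614752802202783 7.925
```

View pics/w4.png

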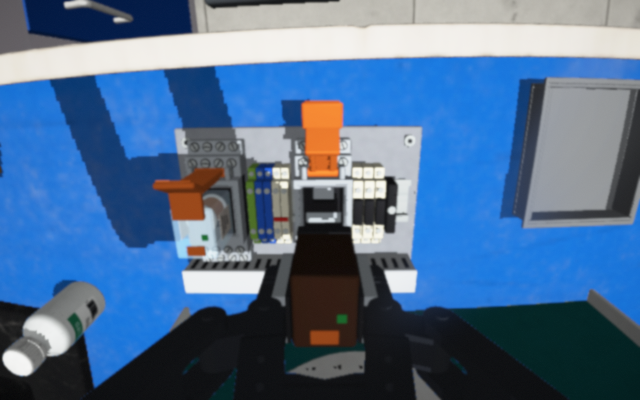

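Contact came at TCP z = 51.9 against about 51.5 expected, so the relay is standing on the tray floor. I'll release it, retreat, check, and view the new relay.

```bash
python3 - <<'E'
from h import *
ctrl.gripper_to(50)
ctrl.move_l([455,336,150.],vel=150)
grab("wrist","pics/w5.png")
ctrl.move_ptp(np.array([430,-170,200.]),down(np.pi-0.26))
s=sensors.read_state();print(s["t"],s["eef_pos"],s["q"])
c=grab("wrist","pics/w6.png")
P=cloud(c);z=P[...,2]
m=(abs(z-55.5)<5)&(abs(P[...,0]-438)<45)&(abs(P[...,1]+170)<45)
v,u=np.nonzero(m);print(m.sum(),u.min(),u.max(),v.min(),v.max())
W=onplane(c,np.c_[u,v],56)[:,:2].astype(np.float32);print(cv2.minAreaRect(W))
a,b=cv2.imread("pics/w5.png"),cv2.imread("pics/w6.png")
cv2.imwrite("pics/w56.png",cv2.resize(np.vstack([a[:230],b]),(600,590)))
E
```

```text
10.9917 [ 430.2633019  -169.33570052  199.85636527] [-5.62690357e-01  2.16322732e-02  1.86974147e+00  3.68665839e-04
  1.25047938e+00 -1.87468495e+00]
1295 305 338 185 225
((436.9685974121094, -172.64999389648438), (27.354110717773438, 35.43278121948242), 75.1612319946289)
```

View pics/w56.png

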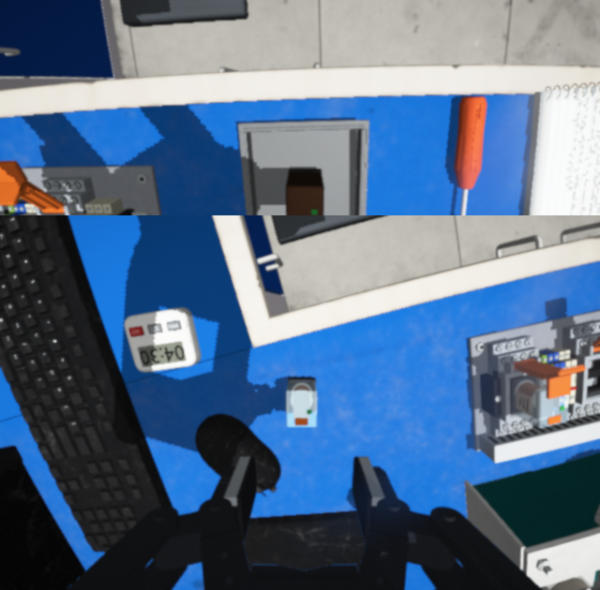

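The old relay stands in the middle of the tray. The new relay is at (437.0,-172.6) and measures 35.4 x 27.4 mm, with yaw -0.259 and its tab at the +x end. I'll check clearance to the mouse, then grasp.

```bash
python3 - <<'E'
from h import *
c=load("w6.npz");P=cloud(c);yaw=-0.259
d=P[...,:2]-np.array([437,-172.6]); l=np.stack([d@[np.cos(yaw),np.sin(yaw)],d@[-np.sin(yaw),np.cos(yaw)]],-1)
m=(P[...,2]>10)&(P[...,2]<95)&(abs(l).max(-1)<75)&~((abs(l[...,0])<20)&(abs(l[...,1])<17))
print(m.sum(), l[m].min(0) if m.any() else "", l[m].max(0) if m.any() else "")
if m.any(): print(np.abs(l[m][:,0]).min(), [l[m&(l[...,0]<k)][:,1].max() if (m&(l[...,0]<k)).any() else None for k in (15,25,45)])
R=down(np.pi+yaw)
p=np.array([437,-172.6,0])
ctrl.gripper_to(46,force=60)
ctrl.move_l(p+[0,0,110],rot=R,vel=150)
hit=ctrl.move_l(p+[0,0,48.5],vel=80,threshold=12)
s=sensors.read_state();print(hit,s["eef_pos"],s["force"])
ctrl.gripper_to(20,force=60)
s2=sensors.read_state();print(s2["eef_pos"],s2["force"]-s["force"],s2["grip_width"],s2["t"])
grab("wrist","pics/w7.png")
ctrl.move_l(p+[0,0,125],vel=150)
grab("wrist","pics/w8.png")
s=sensors.read_state();print(s["eef_pos"],s["force"],s["grip_width"],s["t"])
E
```

```text
1246 [ 30.74160472 -74.99598169] [ 74.9646788  -33.04754323]
30.74160472215989 [None, None, np.float64(-57.7131906145335)]
False [ 437.44393412 -172.87269282   48.88228208] [-0.11508058 -0.89537972  0.91189496]
[ 437.64499394 -172.92189238   49.27346211] [-0.63059946  0.55009732  2.88694488] 26.912275575306456 13.225
[ 435.91494871 -171.94835235  123.67476864] [-0.03825931  0.30258611 -1.00529965] 26.843799553799773 13.9833
```

View pics/w8.png

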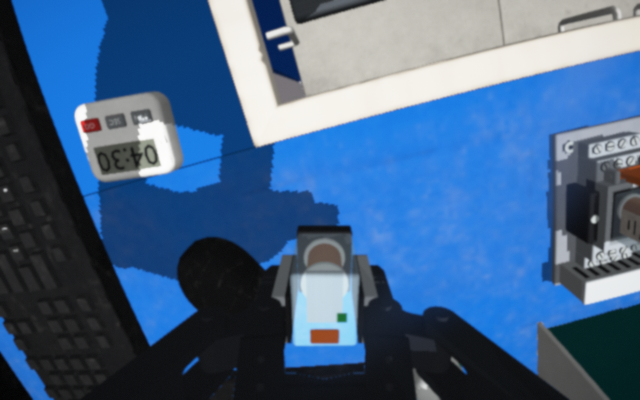

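The new relay is held upright with its tab at the bottom (324,336), which looks almost identical to the old relay in hand. I'll compare the tab and green dot positions with w4 to get the in-hand offset.

```bash
python3 - <<'E'
from h import *
R0=optics.camera_params("wrist")["T_tool_cam"]
for f in ("w3","w4","w7","w8"):
    c=load(f+".npz"); c["R"]=R0[:3,:3];c["o"]=R0[:3,3]
    hsv=cv2.cvtColor(c["p"],cv2.COLOR_RGB2HSV); 
    m=np.zeros((400,640),bool); m[300:352,285:365]=1
    for n,lo,hi in (("tab",3,16),("dot",40,85)):
        k=m&(hsv[...,0]>=lo)&(hsv[...,0]<=hi)&(hsv[...,1]>(150 if n=="tab" else 90))&(hsv[...,2]>90)
        if n=="tab": k[:325]=0
        v,u=np.nonzero(k); ctr=[u.mean(),v.mean()]
        print(f,n,k.sum(),np.round(ctr,1),u.min(),u.max(),v.min(),v.max(),onplane(c,[ctr],-7.7)[0].round(2), np.median(depthpts(c,np.c_[u,v])[:,2]).round(1))
E
```

```text
w3 tab 429 [324. 337.] 310 338 330 344 [-11.78   0.48  -7.7 ] -7.4
w3 dot 47 [341.6 318.6] 338 345 316 321 [-2.46  7.53 -7.7 ] -7.3
w4 tab 428 [324. 337.] 310 338 330 344 [-11.77   0.5   -7.7 ] -7.4
w4 dot 48 [341.5 318.5] 338 345 316 321 [-2.44  7.5  -7.7 ] -7.0
w7 tab 277 [324.1 336. ] 312 337 331 341 [-11.23   0.52  -7.7 ] -7.1
w7 dot 63 [341.4 317.4] 338 345 314 321 [-1.92  7.47 -7.7 ] -6.7
w8 tab 278 [324.1 336. ] 312 337 331 341 [-11.23   0.54  -7.7 ] -7.1
w8 dot 63 [341.4 317.4] 338 345 314 321 [-1.92  7.47 -7.7 ] -6.8
```

The new relay sits 0.5 mm further towards station -x in the hand than the old one did, with the same y and yaw. Compensating that puts the insertion target at x ≈ 487.2, y 122.5, and home at TCP z of about 71.

```bash
python3 - <<'E'
from h import *
R=down(np.pi-0.037)
ctrl.move_l([436,-172,175],vel=150)
ctrl.move_ptp(np.array([487.2,122.5,165.]),R)
grab("wrist","pics/w9.png")
ctrl.move_l([487.2,122.5,93.],vel=100)
ctrl.hold(0.3)
s=sensors.read_state();print(s["eef_pos"],s["force"],s["t"])
grab("wrist","pics/w10.png")
E
```

```text
[487.61597117 122.57015749  93.57719782] [ 0.07973742 -0.82694133 -0.30492759] 16.8333
```

View pics/w10.png

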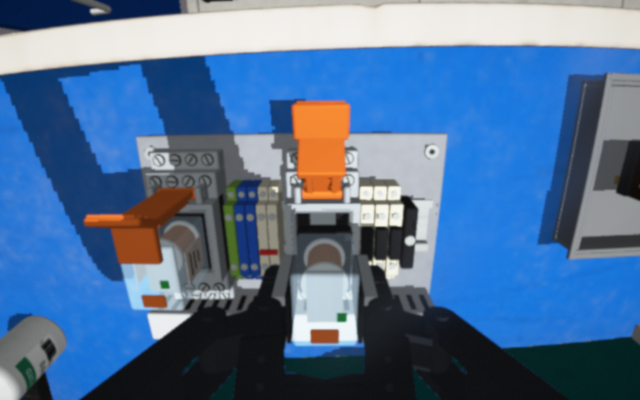

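View pics/w9.png

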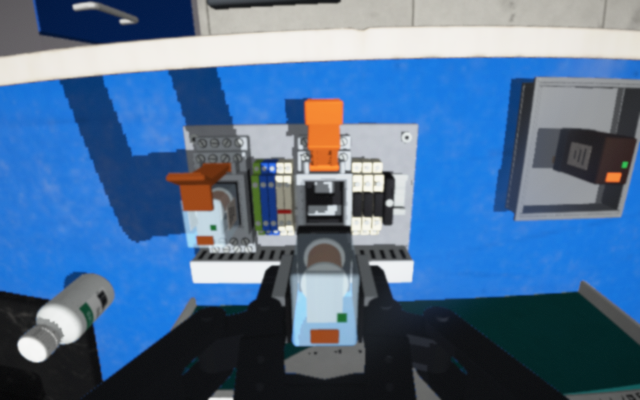

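The relay is aligned over the pocket, so I lower it gently with a force stop.

```bash
python3 - <<'E'
from h import *
hit=False; z=93
for z in (84,78,70.3):
    hit=ctrl.move_l([487.0,122.5,z],vel=40,threshold=20)
    s=sensors.read_state();print(z,hit,s["eef_pos"],s["force"],s["grip_width"],s["t"])
    if hit: break
grab("wrist","pics/w11.png")
E
```

```text
84 False [486.43586303 122.46439241  83.34736656] [ 0.22695283  0.65846617 -0.14628375] 26.65224184679803 17.2583
78 False [486.68749254 122.47790176  77.5722142 ] [ 0.71598594  0.43720105 -1.17436882] 26.63169520450007 17.5583
70.3 True [487.64882113 122.36691572  71.16367201] [-0.75242055  0.22284361  4.70927705] 26.646250674260095 17.8167
```

View pics/w11.png

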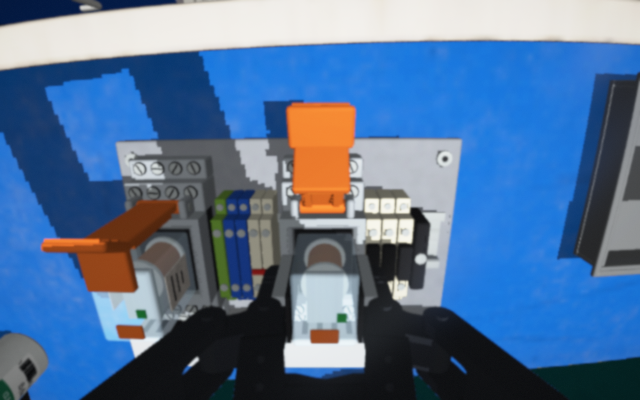

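Contact came at TCP z of 71.2, which is the home height, with x and y as expected. I'll give a small extra push, release, retreat, and verify seating and lever pose.

```bash
python3 - <<'E'
from h import *
hit=ctrl.move_l([487.2,122.5,69.],vel=30,threshold=25)
s=sensors.read_state();print(hit,s["eef_pos"],s["force"],s["t"])
ctrl.gripper_to(48)
s=sensors.read_state();print(s["eef_pos"],s["force"])
ctrl.move_l([486.5,122.5,150],vel=150)
ctrl.move_l([440,120,200],vel=150)
c=grab("wrist","pics/w12.png");P=cloud(c);z=P[...,2]
l=P[...,:2]-np.array([486,122.5])
m=(abs(z-78)<5)&(abs(l[...,0])<25)&(abs(l[...,1])<25)
v,u=np.nonzero(m);print(m.sum(),np.percentile(z[m],[5,50,95]))
print(cv2.minAreaRect(onplane(c,np.c_[u,v],78)[:,:2].astype(np.float32)))
hsv=cv2.cvtColor(c["p"],cv2.COLOR_RGB2HSV)
k=(hsv[...,0]<18)&(hsv[...,1]>150)&(z>45)&(abs(P[...,0]-430)<35)&(abs(P[...,1]-124)<25)
X=P[k]; 
for a in range(400,456,4):
    q=X[(X[:,0]>=a)&(X[:,0]<a+4)]
    if len(q): print(a,len(q),q[:,2].min().round(1),np.median(q[:,2]).round(1),q[:,2].max().round(1),q[:,1].min().round(),q[:,1].max().round())
E
```

```text
False [487.76531297 122.37261508  71.10361414] [-6.61413223 -1.25482026 16.25687109] 18.1167
[486.93016979 122.47655238  68.53068388] [0.42276426 0.09668349 0.42437661]
1338 [75.80077225 77.45529921 78.69116954]
((486.9930419921875, 123.04246520996094), (27.101905822753906, 36.67710876464844), 89.23040771484375)
404 1 70.5 70.5 70.5 116.0 116.0
408 163 68.8 72.0 74.1 113.0 136.0
412 148 69.8 71.3 73.2 113.0 136.0
416 137 67.9 70.0 72.0 113.0 135.0
420 150 66.7 69.0 70.5 113.0 136.0
424 159 67.6 71.3 74.5 115.0 134.0
428 169 71.7 75.6 79.3 115.0 134.0
432 156 75.0 79.5 81.6 115.0 133.0
436 26 79.1 79.9 81.1 115.0 133.0
444 1 49.2 49.2 49.2 117.0 117.0
448 20 45.1 47.0 48.5 116.0 131.0
```

View pics/w12.png

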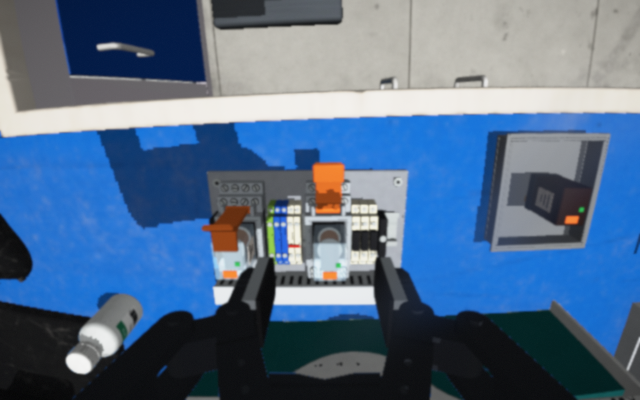

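The relay's top reads 77.5 mm, the same as the old one when home, and its tab is at the +x end. The tab end of the lever is at (408,72), y 124.5. I'll close the gripper and swing the lever along an arc.

```bash
python3 - <<'E'
from h import *
R=down(np.pi-0.037)
ctrl.gripper_to(0,force=40)
ctrl.move_ptp(np.array([385,125.5,140.]),R)
ctrl.move_l([385,125.5,82],vel=120)
s=sensors.read_state();print(s["eef_pos"],s["force"],s["grip_width"],s["t"])
hx,hz,r=456.4,34,61
for th in (0.9,0.75,0.6,0.5,0.4,0.3):
    tx,tz=hx-r*np.sin(th),hz+r*np.cos(th)
    hit=ctrl.move_l([tx-11,124.5,tz+10],vel=50,threshold=15)
    s=sensors.read_state();print(th,hit,s["eef_pos"].round(1),s["force"].round(1),round(s["t"],2))
    if hit: break
grab("wrist","pics/w13.png")
c=grab("scene","pics/s13.png")
E
```

```text
[386.42660143 125.54503606  82.83998198] [ 0.46516904 -0.36544782  0.74089563] -0.05541074997291353 21.3833
0.9 False [397.4 124.6  82.2] [-4.6  0.7  3.2] 21.78
0.75 False [405.6 124.5  89.5] [-0.1  0.2  0.3] 22.12
0.6 False [412.1 124.5  94.8] [-0.1  0.7 -0.4] 22.45
0.5 False [416.8 124.5  97.8] [ 0.2 -1.2 -0.5] 22.73
0.4 False [422.2 124.5 100.4] [-0.  -0.3  0.1] 23.0
0.3 False [428.  124.5 102.5] [-1.1  0.5  0.4] 23.27
```

View pics/w13.png

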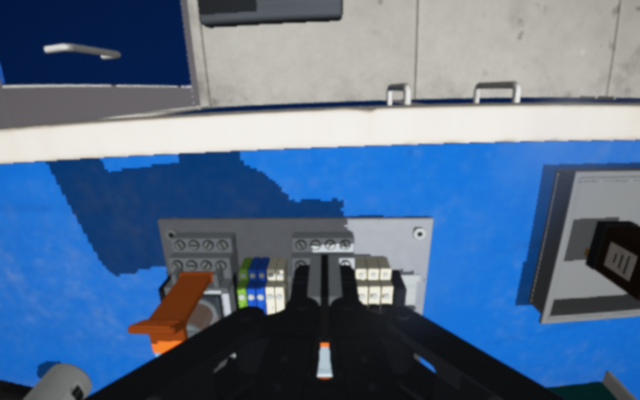

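The fingers are following the lever, with its tab now hidden behind them. I'll continue to +x until it stops.

```bash
python3 - <<'E'
from h import *
for x in (431,434,437,440,444,448):
    hit=ctrl.move_l([x,124.2,103.],vel=30,threshold=14)
    s=sensors.read_state();print(x,hit,s["eef_pos"].round(1),s["force"].round(1),round(s["t"],2))
    if hit: break
E
```

```text
431 False [431.3 124.2 103.1] [0.6 0.4 0.3] 23.65
434 False [434.3 124.2 103. ] [ 0.3 -0.3 -0.8] 23.9
437 False [437.3 124.2 103. ] [ 0.5 -0.6  0.1] 24.15
440 False [438.3 124.2 102.6] [-4.7 -1.2  3.4] 24.4
444 False [439.2 124.3 102. ] [-12.8   0.1  10.8] 24.68
448 False [439.9 124.3 101.2] [-19.7   0.3  15.2] 24.97
```

The lever stopped hard at x of about 438, with the force rising to 20 N. I'll back off and look.

```bash
python3 - <<'E'
from h import *
R=down(np.pi-0.037)
ctrl.move_l([410,124.5,103.],vel=100)
ctrl.move_l([410,124.5,150.],vel=150)
ctrl.gripper_to(60)
ctrl.move_l([440,120,200],rot=R,vel=150)
c=grab("wrist","pics/w14.png");P=cloud(c);z=P[...,2]
hsv=cv2.cvtColor(c["p"],cv2.COLOR_RGB2HSV)
k=(hsv[...,0]<18)&(hsv[...,1]>150)&(z>45)&(abs(P[...,0]-455)<45)&(abs(P[...,1]-124)<25)
X=P[k]
for a in range(400,512,4):
    q=X[(X[:,0]>=a)&(X[:,0]<a+4)]
    if len(q): print(a,len(q),np.median(q[:,2]).round(1),q[:,1].min().round(),q[:,1].max().round())
k2=(hsv[...,0]<18)&(hsv[...,1]>150)&(z>45)&(abs(P[...,0]-455)<45)&(abs(P[...,1]-42)<25)
X=P[k2];print("ref lever")
for a in range(400,512,4):
    q=X[(X[:,0]>=a)&(X[:,0]<a+4)]
    if len(q): print(a,len(q),np.median(q[:,2]).round(1),q[:,1].min().round(),q[:,1].max().round())
cv2.imwrite("pics/w14z.png",cv2.resize(c["p"][130:310,190:430,::-1],None,fx=3.3,fy=3.3,interpolation=cv2.INTER_CUBIC))
c=grab("scene");cv2.imwrite("pics/s14.png",cv2.resize(c["p"][160:250,260:400,::-1],None,fx=5,fy=5,interpolation=cv2.INTER_CUBIC))
print(sensors.read_state()["t"])
E
```

```text
444 18 94.7 114.0 131.0
448 164 94.9 112.0 134.0
452 325 62.7 112.0 133.0
456 62 83.2 113.0 133.0
460 121 82.9 113.0 133.0
464 119 82.9 113.0 133.0
468 120 82.9 112.0 133.0
472 85 83.1 114.0 132.0
496 33 78.6 118.0 127.0
ref lever
444 100 94.9 31.0 53.0
448 95 94.6 32.0 53.0
452 353 62.8 32.0 53.0
456 116 83.1 32.0 51.0
460 109 83.0 32.0 51.0
464 106 82.9 32.0 50.0
468 103 83.0 32.0 50.0
472 5 82.9 37.0 49.0
492 10 78.2 36.0 39.0
496 9 78.2 35.0 38.0
27.2083
```

View pics/w14z.png

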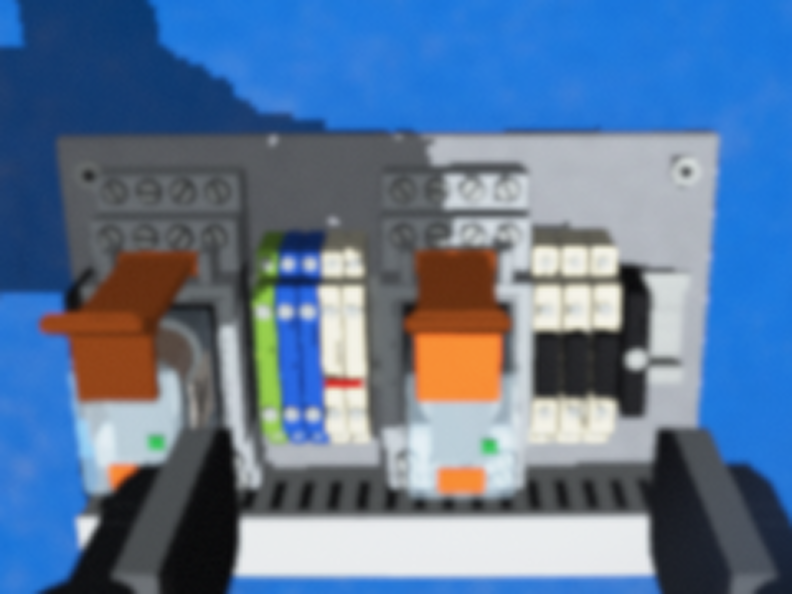

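View pics/s14.png

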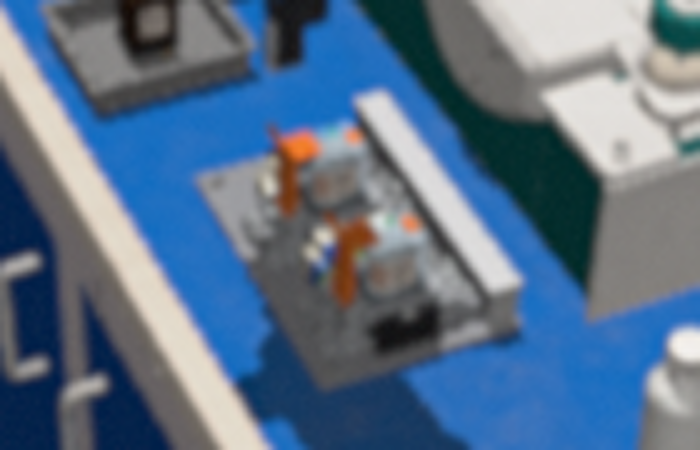

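The shut lever matches the locked reference lever: its hook is flat at 82.9 mm and its tab is at 94.9 mm. The 3 mm shift in x is what the station's yaw explains. I'm handing in.

```bash
python3 - <<'E'
from h import *
s=sensors.read_state();print(s["force"],abs(s["qvel"]).max())
print(ctrl.finish_job())
E
```

```text
[-0.05305546 -0.21568421 -0.21027044] 0.005240122942325577
the job is handed in; nothing more can be done
None
```

The job is done and handed in at about 27 s of the 67 s allowed; `finish_job` reports no verdict.

- **Failed relay:** I pulled it straight up and set it down, released, in the middle of the grey tray, where it stands upright.
- **New relay:** It is plugged in with its test tab at the +x end, away from the lever. Its top read 77.5 mm, the same as the old relay when fully home (77.4 mm). Its centre came out within about 1 mm of the old relay's position. Its measured yaw was about 0.03 rad off my station estimate, inside the 0.08 limit.
- **Lever:** I swung it until it stopped, with the push force rising to about 20 N. Its hook lies flat at 82.9 mm and its tab at 94.9 mm, matching the lever on the locked second socket.
- **Bystanders:** I never touched the screwdriver, timer, bottle or mouse. I did not measure their positions again at the end.
- **At hand-in:** The arm was clear of everything and still.

No check failed. One stop did not behave as expected: the 14 N force stop on the last lever push did not trip between short moves, so I ended the push from the force readings.

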